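# Fetch the boxed-in piston for measuring

## Robot

A 6-joint arm with a two-finger parallel gripper is mounted at the origin on the work surface. World frame = base frame: x ahead of the robot, y to its left, z up, the work surface at z = 0. Lengths are in mm, angles in degrees, forces in N, time in s.
With the tool pointing down it reaches from about 275 to 750 mm from the base axis. Payload 10.2 kg.
Tool frame: the origin (TCP) lies on the centre line of the jaws, within the pads' length; the fingertips stand 11 mm ahead of it and the grasp point (between the pads) lies 8 mm behind it; z points along the fingers, y is the line along which they close (so a half turn about z gives the same grasp; the last joint's range is limited). The gripper opens to 85 mm and grips with 20 to 120 N. Pads are 22 mm wide; open, the fingers measure 114 mm over their backs; the gripper's body (76 mm by 85 mm) begins 54 mm behind the grasp point. The pads swing forward as they close: fully open they stand 13 mm farther back than shut.
Start: joints at [-82.529, 17.928, 85.812, -0, 76.261, -12.8], TCP at [181.882, -492.494, 242.294] pointing down, gripper open.
Joint ranges: [-168.41, 168.41], [-55.51, 124.54], [10.69, 146.95], [-70.63, 250.63], [1, 178], [-165.06, 165.06]. Speed limits (degrees/s): [136.94, 136.94, 172.46, 180, 180, 180].

## Interface

Orientations are given as [roll, pitch, yaw] about the fixed x, y, z axes, in that order (R = Rz(yaw) Ry(pitch) Rx(roll)).
In Python, from station import r, optics gives the robot as it stands.
- The arm moves only by the shell command python3 -m pendant 'ROWS'. ROWS is JSON, a list of rows, each an object of numbers: "jaw": the opening, from 0 (shut) to 1 (fully open); "x", "y", "z": the shift along the world's x, y, z in mm; "ax", "ay", "az": the turn, a rotation vector about the world's x, y, z in degrees. A call has 1 to 20 rows; each row is the pose to reach, as a shift and turn from the pose commanded when the call began; what a row does not reach only later rows make up. A row lasts 1/10 s, in which the tool goes at most 50 mm and 8.59 degrees, less where a joint would pass 70% of its speed; a pose out of reach is approached as far as the arm can. A call with a gripper value outside its range is refused whole. The fingers move at their own pace and stop on an object; the grip force is fixed at half the most. Time passes only in rows, so rows that repeat a pose let the fingers close. It gives the time, the measured TCP pose, the force, the opening and the grip force at its end, in the units of the state.
- r.read_state(): the state, without advancing time (a new reading comes with each control period).
- optics.snapshot(name): name is "side" or "top" or "wrist"; returns a dict with "image" (480x640x3 uint8, red, green, blue), "camera_matrix" (3x3 intrinsics, pixels), "k1" (the pictures are not rectified: a ray, as slopes to the right and down, at radius r is drawn at 1 + k1 r^2 times it, then the intrinsics apply), "world_to_cam" (4x4, takes a point from world to camera coordinates). Camera axes: x right, y up, looking along -z (the intrinsics and any distortion apply to the point x, -y, -z); pixel columns grow to the right and rows downward; lengths in mm; the calibration is good to about 2 mm. A picture is of the moment at which its call begins. There is no depth.
- r.hand_in(): hands the job in; it is judged then, once.
The state is a dict: "time_s": time; "q": joint angles; "qvel": joint speeds; "tau": joint torques, N m; "tcp_pos": TCP position; "tcp_rot": TCP orientation; "force": force on the tool from outside, world axes, zero at the start; "wrist_torque": the same for the moment, N m; "opening": finger opening in mm; "grip_force": force on a finger pad.
Only numpy, scipy, OpenCV 4.12 (cv2) and the standard library are available. Lean on these libraries where they do the work, as an engineer would, in place of code of your own. Each camera call takes 0.05 s, during which the arm holds its last target. There are 200 camera calls.

## Task

The piston in the stock bay is boxed in by three oil filters: first stand all three filters upright in the green parking tray, then take the piston out and set it upright, crown up, in the middle of the brass ring on the granite plate. When it is there, put every filter back upright in the middle of the seat of its own colour. Set everything down gently without dropping or tipping it, and do not disturb the dial gauge.

Things in the scene. Friction and masses are not known exactly. Their poses are not given: they have to be found in the camera images.
- filter_red_mid (a point): the red oil filter: an upright red steel cylinder with a white band, 54 mm in diameter, 86 mm tall, about 0.2 kg, loose. This point is its centre, 43 mm above its underside; z is up along it. It starts on the red seat, 13 mm clear of the piston: bring the fingers in to either side of the line from filter to piston, where 30 mm are free, and hold it at or above mid-height
- seat_red: the red filter's place in the stock bay: a flat, fixed red disc 76 mm in diameter, 4 mm thick. Origin at the centre of its underside; the filter stands on its upper face, 4 mm above the origin. The three seats lie in front of and at both sides of the piston's starting place, about 68 mm from it, centre to centre; which colour is where varies
- filter_blue_mid (a point): the blue oil filter: an upright blue steel cylinder with a white band, 54 mm in diameter, 86 mm tall, about 0.2 kg, loose. This point is its centre, 43 mm above its underside; z is up along it. It starts on the blue seat, 13 mm clear of the piston: bring the fingers in to either side of the line from filter to piston, where 30 mm are free, and hold it at or above mid-height
- seat_blue: the blue filter's place in the stock bay: a flat, fixed blue disc 76 mm in diameter, 4 mm thick. Origin at the centre of its underside; the filter stands on its upper face, 4 mm above the origin. The three seats lie in front of and at both sides of the piston's starting place, about 68 mm from it, centre to centre; which colour is where varies
- filter_yellow_mid (a point): the yellow oil filter: an upright yellow steel cylinder with a white band, 54 mm in diameter, 86 mm tall, about 0.2 kg, loose. This point is its centre, 43 mm above its underside; z is up along it. It starts on the yellow seat, 13 mm clear of the piston: bring the fingers in to either side of the line from filter to piston, where 30 mm are free, and hold it at or above mid-height
- seat_yellow: the yellow filter's place in the stock bay: a flat, fixed yellow disc 76 mm in diameter, 4 mm thick. Origin at the centre of its underside; the filter stands on its upper face, 4 mm above the origin. The three seats lie in front of and at both sides of the piston's starting place, about 68 mm from it, centre to centre; which colour is where varies
- piston_mid (a point): the piston: a bright aluminium cylinder 56 mm in diameter, 45 mm tall, with three dark ring grooves, crown up, about 0.3 kg, loose. This point is its centre, 22.5 mm above its underside; z is up along it. It starts on the bay's 5 mm steel floor among the three taller filters. Behind it, on the side away from the seats, the bay has a straight lip 25 mm high, 48 mm from its centre: close the fingers parallel to the lip
- granite_top (a point): the inspection plate: a dark granite block 130 x 130 mm, 25 mm thick, fixed on the bench, with a brass ring 80 mm in diameter inlaid flush in its upper face. This point is the centre of the ring on the upper face
- tray: the green parking tray: a shallow open plastic tray, 285 mm along its x, 150 mm along its y, fixed on the bench, empty at the start. Walls 4 mm thick, rim 12 mm high, floor 4 mm thick. Origin at the centre of its underside. Room for three filters in a line along x, 85 mm apart
- gauge: bystander: the dial gauge on its stand, a 55 mm square red block with a steel post, 150 mm tall, and a dial 50 mm to its side; loose, stands beyond the work on the far side of the bench. Origin at the centre of the block's underside
Mind the look-alikes: they are no part of the job. Of the things that look like the part that bears piston_mid, the largest one is meant.

How it is judged (in metres and radians):
On the way, in this order (a step that is already met when the one before it is completed fails the run):
1. all three filters stand upright in the green tray, let go (x of filter_red_mid in the frame of tray between -0.122 and 0.122 m and y of filter_red_mid in the frame of tray between -0.055 and 0.055 m and z of filter_red_mid in the frame of tray between 0.035 and 0.056 m and angle between each of filter_red_mid, filter_blue_mid, filter_yellow_mid's own z axis and vertical below 0.15 rad and contact force between the fingers and filter_red below 0.3 N and x of filter_blue_mid in the frame of tray between -0.122 and 0.122 m and y of filter_blue_mid in the frame of tray between -0.055 and 0.055 m and z of filter_blue_mid in the frame of tray between 0.035 and 0.056 m and contact force between the fingers and filter_blue below 0.3 N and x of filter_yellow_mid in the frame of tray between -0.122 and 0.122 m and y of filter_yellow_mid in the frame of tray between -0.055 and 0.055 m and z of filter_yellow_mid in the frame of tray between 0.035 and 0.056 m and contact force between the fingers and filter_yellow below 0.3 N), for 0.2 s.
2. the piston stands, let go, in the middle of the brass ring while the filters are still in the tray (all of step 1 and horizontal distance between piston_mid and granite_top below 0.012 m and z of piston_mid in the frame of granite_top between 0.017 and 0.028 m and angle between piston_mid's own z axis and vertical below 0.1 rad and linear speed of piston below 0.02 m/s and contact force between the fingers and piston below 0.3 N), for 0.2 s.
At the end, for the whole second after the job is handed in: The piston stands upright on the granite plate within 12 mm of the centre of the brass ring; each filter stands upright on the seat of its own colour, within 12 mm of its centre; all at rest (horizontal distance between piston_mid and granite_top below 0.012 m and z of piston_mid in the frame of granite_top between 0.017 and 0.028 m and angle between each of piston_mid, filter_red_mid, filter_blue_mid, filter_yellow_mid's own z axis and vertical below 0.1 rad and linear speed of each of piston, filter_red, filter_blue, filter_yellow below 0.02 m/s and horizontal distance between filter_red_mid and seat_red below 0.012 m and z of filter_red_mid in the frame of seat_red between 0.04 and 0.053 m and horizontal distance between filter_blue_mid and seat_blue below 0.012 m and z of filter_blue_mid in the frame of seat_blue between 0.04 and 0.053 m and horizontal distance between filter_yellow_mid and seat_yellow below 0.012 m and z of filter_yellow_mid in the frame of seat_yellow between 0.04 and 0.053 m); the robot touches nothing.
It fails at once if a filter or the piston is dropped (falls free of the fingers at over 0.5 m/s, a drop of more than about 13 mm) ((contact force between the fingers and filter_red below 0.1 N and linear speed of filter_red above 0.5 m/s) or (contact force between the fingers and filter_blue below 0.1 N and linear speed of filter_blue above 0.5 m/s) or (contact force between the fingers and filter_yellow below 0.1 N and linear speed of filter_yellow above 0.5 m/s) or (contact force between the fingers and piston below 0.1 N and linear speed of piston above 0.5 m/s)).
It fails at once if the dial gauge is shifted by more than 20 mm (distance of gauge from where it was at the start of the episode above 0.02 m).
It fails at once if a filter or the piston is tipped over (more than about 35 degrees) (angle between any of filter_red_mid, filter_blue_mid, filter_yellow_mid, piston_mid's own z axis and vertical above 0.6 rad).
It also fails if it takes over 134 s, if anything falls off the work surface, if the arm or the gripper's body presses on something with over 40 N, if the wrist force passes 120 N, or if a joint passes its speed limit or range.

## Working session

There is one attempt and no reset: what is moved stays moved. The work goes in short steps, Python scripts to look and compute and a shell command to move; the robot and the scene stay as the last step left them, time stands still between calls to the robot, and variables do not carry over. Pictures are saved under pics/ and viewed, at most 14 in all, crops included, and the job is handed in when it is done.

```bash
mkdir -p pics
cat > h.py <<'E'
import numpy as np, cv2
from station import r, optics
def snap(n,f=None):
    s=optics.snapshot(n)
    if f: cv2.imwrite(f'pics/{f}.png',s['image'][:,:,::-1])
    return s
def ray(s,u,v):
    K=s['camera_matrix'];x=(u-K[0][2])/K[0][0];y=(v-K[1][2])/K[1][1]
    rd=np.hypot(x,y);t=rd
    for _ in range(30): t=rd/(1+s['k1']*t*t)
    k=t/rd if rd>0 else 1
    W=np.array(s['world_to_cam']);R=W[:3,:3]
    return -R.T@W[:3,3], R.T@np.array([x*k,-y*k,-1])
def onz(s,u,v,z):
    o,d=ray(s,u,v); return o+d*(z-o[2])/d[2]
def proj(s,p):
    W=np.array(s['world_to_cam']);c=W[:3,:3]@np.array(p,float)+W[:3,3]
    x,y=c[0]/-c[2],-c[1]/-c[2];k=1+s['k1']*(x*x+y*y);K=s['camera_matrix']
    return np.array([K[0][0]*x*k+K[0][2],K[1][1]*y*k+K[1][2]])
def st():
    q=r.read_state();print(q['time_s'],np.round(q['tcp_pos'],1),np.round(q['tcp_rot'],1),q['opening'],q['grip_force'],np.round(q['force'],1))
E
python3 - <<'E'
from h import *
for n in ('top','side'):
    s=snap(n,n+'0'); print(n,np.round(-np.array(s['world_to_cam'])[:3,:3].T@np.array(s['world_to_cam'])[:3,3]),s['k1'],np.array(s['camera_matrix'])[0,0])
st(); print(r.read_state())
E
```

```text
top [ 560.  -68. 1478.] -0.11015323530566892 613.9240506503531
side [ 406. -775.  934.] -0.058247815058441406 520.177791053406
0.1 [ 181.8 -492.3  241.8] [-179.9   -0.    20.3] 85.42798384295185 0.0 [ 0.3  0.1 -0.7]
{'time_s': 0.1, 'q': array([-8.25290212e+01,  1.79562247e+01,  8.58498652e+01, -1.82134807e-03,
        7.62596162e+01, -1.27987845e+01]), 'qvel': array([ 0.10876701, -0.08536849, -0.03795103, -0.06372162, -0.05017625,
        0.09688106]), 'tau': array([ 2.12225968e-03, -4.12898934e+01, -2.60142231e+01, -3.06762486e-04,
        2.98035593e-03,  1.41237720e-05]), 'tcp_pos': array([ 181.84337297, -492.27238107,  241.79103974]), 'tcp_rot': array([-1.79935535e+02, -1.28309341e-02,  2.02701897e+01]), 'force': array([ 0.33750432,  0.1311295 , -0.74304962]), 'wrist_torque': array([ 0.00893806, -0.03815167, -0.00857263]), 'grip_force': 0.0, 'opening': 85.42798384295185}
```

View pics/top0.png

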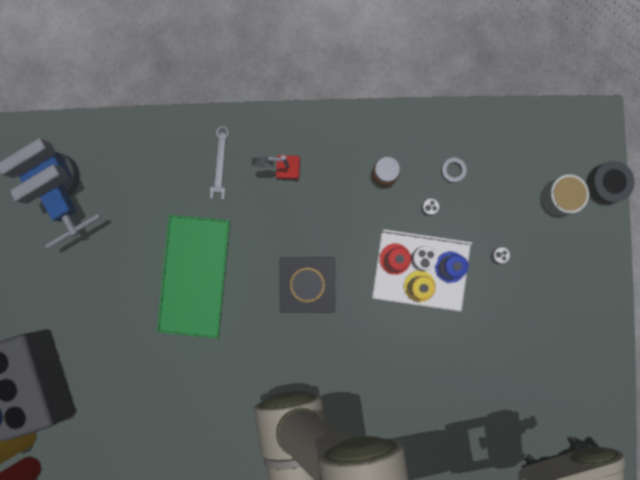

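View pics/side0.png

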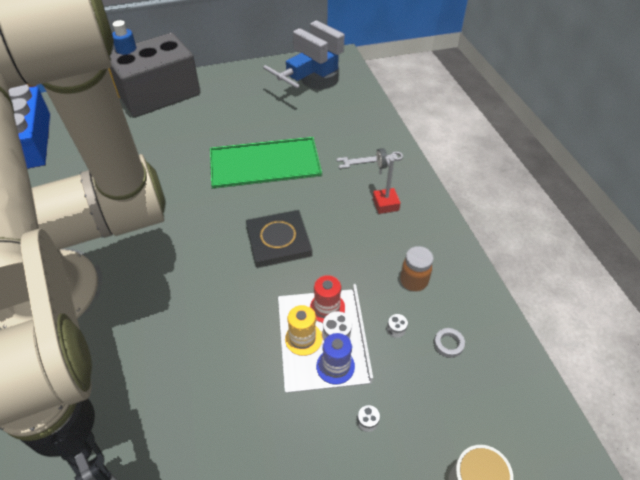

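Run:
```python
from h import *
a=cv2.imread('pics/top0.png')[190:320,360:520]; b=cv2.imread('pics/side0.png')[265:425,265:425]
cv2.imwrite('pics/crop0.png',np.hstack([cv2.resize(a,(480,390),interpolation=2),cv2.resize(b,(320,390))]))
T=optics.snapshot('top');im=T['image'];hsv=cv2.cvtColor(im,cv2.COLOR_RGB2HSV)
H,S,V=[hsv[...,i] for i in range(3)]
def blob(m,lab,z):
    n,l,s,c=cv2.connectedComponentsWithStats(m.astype(np.uint8))
    for i in range(1,n):
        if s[i,4]>60:
            cc=max(cv2.findContours((l==i).astype(np.uint8),0,1)[0],key=len);re=cv2.minAreaRect(cc)
            print(lab,s[i],np.round(c[i],1),'rect',np.round(re[0],1),np.round(re[1],1),round(re[2],1),'w',np.round(onz(T,*re[0],z)[:2],1), [tuple(np.round(onz(T,*p,z)[:2])) for p in cv2.boxPoints(re)])
blob((H>50)&(H<75)&(S>150),'tray',12)
blob((H>100)&(H<130)&(S>120),'blue',90)
blob((H>20)&(H<35)&(S>120),'yel',90)
blob(((H<8)|(H>172))&(S>130),'red',90)
w=(V>150)&(S<60); w[:225]=0;w[315:]=0;w[:,:365]=0;w[:,480:]=0
blob(w,'bay',5)
R=(H>10)&(H<25)&(S>80);R[:255]=0;R[315:]=0;R[:,:275]=0;R[:,340:]=0
blob(R,'ring',25)
```

```text
blue [ 20 156  39  25 271] [ 38.7 167.8] rect [ 37.9 168.3] [ 9.4 40.8] 64.8 w [809.4 626.7] [(np.float64(801.0), np.float64(678.0)), (np.float64(839.0), np.float64(586.0)), (np.float64(818.0), np.float64(576.0)), (np.float64(780.0), np.float64(668.0))]
blue [ 41 187  29  33 586] [ 54.9 203.1] rect [ 55.  203.2] [27.9 21.7] 60.3 w [725.2 583.3] [(np.float64(742.0), np.float64(624.0)), (np.float64(766.0), np.float64(577.0)), (np.float64(708.0), np.float64(543.0)), (np.float64(684.0), np.float64(589.0))]
blue [436 252  32  30 456] [453.2 265.8] rect [450.5 266. ] [29. 29.] 45.0 w [ 558.8 -328.9] [(np.float64(560.0), np.float64(-282.0)), (np.float64(605.0), np.float64(-330.0)), (np.float64(558.0), np.float64(-376.0)), (np.float64(513.0), np.float64(-327.0))]
yel [405 271  30  30 523] [420.2 285.2] rect [419.5 285.5] [29.1 28.2] 63.4 w [ 516.6 -257.2] [(np.float64(533.0), np.float64(-214.0)), (np.float64(560.0), np.float64(-272.0)), (np.float64(500.0), np.float64(-300.0)), (np.float64(474.0), np.float64(-242.0))]
yel [  0 433  35  30 506] [ 14.8 446.1] rect [ 17.  447.5] [20.4 39.7] 76.8
[... 753 characters left out ...]
.0 w [104.6 682.4] [(np.float64(128.0), np.float64(731.0)), (np.float64(131.0), np.float64(632.0)), (np.float64(81.0), np.float64(635.0)), (np.float64(78.0), np.float64(733.0))]
bay [ 373  230   99   81 3610] [421.1 270.7] rect [421.5 269.9] [90.2 69.6] 8.3 w [ 551.2 -274.6] [(np.float64(487.0), np.float64(-154.0)), (np.float64(652.0), np.float64(-182.0)), (np.float64(615.0), np.float64(-397.0)), (np.float64(451.0), np.float64(-367.0))]
ring [290 268  35  34 153] [306.6 284.5] rect [307.  284.5] [33. 34.] 90.0 w [ 5.232e+02 -3.000e-01] [(np.float64(563.0), np.float64(39.0)), (np.float64(561.0), np.float64(-41.0)), (np.float64(483.0), np.float64(-40.0)), (np.float64(485.0), np.float64(41.0))]
```

View pics/crop0.png

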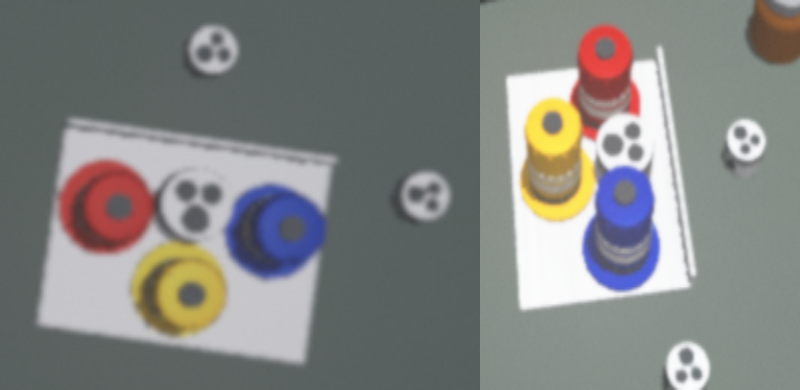

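Run:
```python
from h import *
T=optics.snapshot('top');im=T['image'];hsv=cv2.cvtColor(im,cv2.COLOR_RGB2HSV)
S2=optics.snapshot('side')
P={}
for n,u,v,z in (('red',399.7,259,95),('blue',457,266.3,95),('yel',423.7,288,95),('pist',424.3,258,50)):
    P[n]=onz(T,u,v,z)[:2];print(n,np.round(P[n],1))
for n in ('red','blue','yel'):
    d=P[n]-P['pist'];print(n,np.hypot(*d),np.degrees(np.arctan2(d[1],d[0])))
sc=160/320
for n,u,v in (('red',605-480,48),('blue',625-480,191),('yel',552-480,123),('pist',623-480,142)):
    u=265+u*.5;v=265+v*160/390;z=50 if n=='pist' else 95
    print('side',n,np.round(onz(S2,u,v,z)[:2],1))
m=((im[...,1]>1.6*im[...,0].astype(float))&(im[...,1]>70)).astype(np.uint8)
c=max(cv2.findContours(m,0,1)[0],key=cv2.contourArea);ap=cv2.approxPolyDP(c,4,True)[:,0];print(ap.tolist())
for z in (0,12):print([np.round(onz(T,*p,z)[:2]).tolist() for p in ap])
re=cv2.minAreaRect(c);print(re,onz(T,*re[0],6))
```

```text
red [ 577.4 -213.6]
blue [ 557.8 -342.7]
yel [ 510.9 -265.8]
pist [ 578.9 -275.7]
red 62.179790202026574 91.36305880121465
blue 70.2208549100355 -107.51164959331116
yel 68.71318254965246 171.72510410396055
side red [ 580.4 -214. ]
side blue [ 561.  -342.7]
side yel [ 512.6 -267.5]
side pist [ 580.5 -276.9]
[[170, 215], [157, 329], [217, 337], [229, 221]]
[[699.0, 332.0], [422.0, 368.0], [401.0, 221.0], [680.0, 187.0]]
[[697.0, 329.0], [423.0, 364.0], [402.0, 219.0], [679.0, 185.0]]
((192.86326599121094, 275.9583740234375), (61.672821044921875, 118.49591064453125), 5.630682945251465) [548.92871035 276.01200374   6.        ]
```

```bash
python3 -m pendant '[{"jaw":1,"x":397,"y":278,"z":-52,"az":70.7},{"jaw":1,"x":397,"y":278,"z":-52,"az":70.7},{"jaw":1,"x":397,"y":278,"z":-52,"az":70.7},{"jaw":1,"x":397,"y":278,"z":-52,"az":70.7},{"jaw":1,"x":397,"y":278,"z":-52,"az":70.7},{"jaw":1,"x":397,"y":278,"z":-52,"az":70.7},{"jaw":1,"x":397,"y":278,"z":-52,"az":70.7},{"jaw":1,"x":397,"y":278,"z":-52,"az":70.7},{"jaw":1,"x":397,"y":278,"z":-52,"az":70.7},{"jaw":1,"x":397,"y":278,"z":-52,"az":70.7},{"jaw":1,"x":397,"y":278,"z":-52,"az":70.7},{"jaw":1,"x":397,"y":278,"z":-52,"az":70.7},{"jaw":1,"x":397,"y":278,"z":-52,"az":70.7},{"jaw":1,"x":397,"y":278,"z":-52,"az":70.7},{"jaw":1,"x":397,"y":278,"z":-52,"az":70.7}]'; python3 -c "
from h import *
st();s=snap('wrist','w1');print([np.round(proj(s,p)) for p in ((579,-214,95),(559.5,-342.7,95),(512,-266.6,95),(579.7,-276,50))])"
```

```text
0.25 [ 181.9 -492.4  242. ] [-180.    -0.    20.3] 85.24618427413506 0.0 [ 0.2  0.3 -0. ]
[array([ 177., -306.]), array([ 308., -363.]), array([ 176., -338.]), array([ 238., -352.])]invalid input at $[0]: expected keys jaw, x, y, z, ax, ay, az
```

View pics/w1.png

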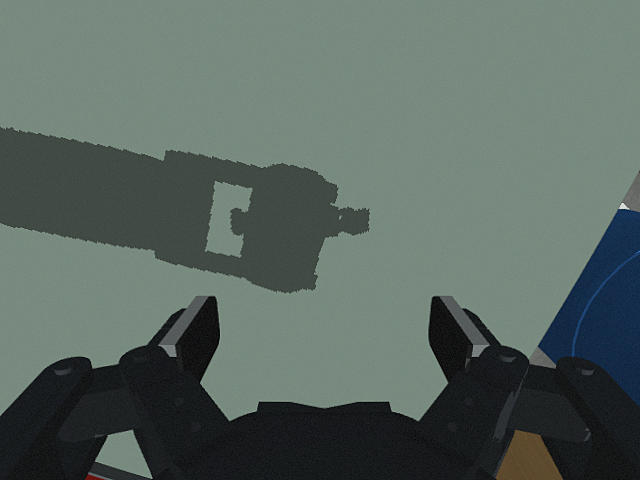

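The picture shows only the open fingers (tips at (205,300), (440,300)) above bare bench; the move was refused because every row needs all the keys.

```bash
python3 -m pendant '[{"jaw":1,"x":397,"y":278,"z":-52,"ax":0,"ay":0,"az":70.7},{"jaw":1,"x":397,"y":278,"z":-52,"ax":0,"ay":0,"az":70.7},{"jaw":1,"x":397,"y":278,"z":-52,"ax":0,"ay":0,"az":70.7},{"jaw":1,"x":397,"y":278,"z":-52,"ax":0,"ay":0,"az":70.7},{"jaw":1,"x":397,"y":278,"z":-52,"ax":0,"ay":0,"az":70.7},{"jaw":1,"x":397,"y":278,"z":-52,"ax":0,"ay":0,"az":70.7},{"jaw":1,"x":397,"y":278,"z":-52,"ax":0,"ay":0,"az":70.7},{"jaw":1,"x":397,"y":278,"z":-52,"ax":0,"ay":0,"az":70.7},{"jaw":1,"x":397,"y":278,"z":-52,"ax":0,"ay":0,"az":70.7},{"jaw":1,"x":397,"y":278,"z":-52,"ax":0,"ay":0,"az":70.7},{"jaw":1,"x":397,"y":278,"z":-52,"ax":0,"ay":0,"az":70.7},{"jaw":1,"x":397,"y":278,"z":-52,"ax":0,"ay":0,"az":70.7},{"jaw":1,"x":397,"y":278,"z":-52,"ax":0,"ay":0,"az":70.7},{"jaw":1,"x":397,"y":278,"z":-52,"ax":0,"ay":0,"az":70.7}]'; python3 -c "
from h import *
st();s=snap('wrist','w2');print([np.round(proj(s,p)) for p in ((579,-214,95),(559.5,-342.7,95),(512,-266.6,95),(579.7,-276,50))])"
```

```text
time_s: 1.7
tcp_pos: [578.2, -215.5, 190.7]
tcp_rot: [180.0, 0.0, 90.9]
force: [-1.2, -1.2, 0.2]
opening: 85.6
grip_force: 0.0
1.7 [ 578.2 -215.5  190.7] [180.    0.   90.9] 85.5556164257619 0.0 [-1.2 -1.2  0.2]
[array([326., 241.]), array([298., 400.]), array([230., 311.]), array([325., 296.])]
```

View pics/w2.png

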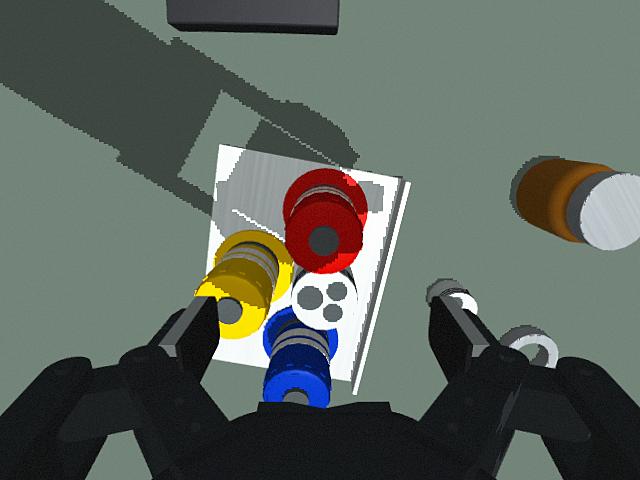

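The picture shows the red cap at (323,240), yellow (229,310), blue (296,397) and the piston (323,297), all within 2 mm of my estimates.

```bash
python3 -m pendant '[{"jaw":1,"x":-0.5,"y":1,"z":-40,"ax":0,"ay":0,"az":0},{"jaw":1,"x":-0.5,"y":1,"z":-80,"ax":0,"ay":0,"az":0},{"jaw":1,"x":-0.5,"y":1,"z":-110,"ax":0,"ay":0,"az":0},{"jaw":1,"x":-0.5,"y":1,"z":-130,"ax":0,"ay":0,"az":0},{"jaw":1,"x":-0.5,"y":1,"z":-140,"ax":0,"ay":0,"az":0},{"jaw":1,"x":-0.5,"y":1,"z":-140,"ax":0,"ay":0,"az":0},{"jaw":0,"x":-0.5,"y":1,"z":-140,"ax":0,"ay":0,"az":0},{"jaw":0,"x":-0.5,"y":1,"z":-140,"ax":0,"ay":0,"az":0},{"jaw":0,"x":-0.5,"y":1,"z":-140,"ax":0,"ay":0,"az":0},{"jaw":0,"x":-0.5,"y":1,"z":-140,"ax":0,"ay":0,"az":0},{"jaw":0,"x":-0.5,"y":1,"z":-140,"ax":0,"ay":0,"az":0},{"jaw":0,"x":-0.5,"y":1,"z":-140,"ax":0,"ay":0,"az":0}]'
```

```text
time_s: 2.95
tcp_pos: [579.0, -213.9, 51.9]
tcp_rot: [179.9, 0.1, 91.0]
force: [-0.4, -0.6, 6.1]
opening: 53.0
grip_force: 62.2
```

```bash
python3 -m pendant '[{"jaw":0,"x":0,"y":0,"z":15,"ax":0,"ay":0,"az":0},{"jaw":0,"x":0,"y":0,"z":45,"ax":0,"ay":0,"az":0},{"jaw":0,"x":0,"y":0,"z":85,"ax":0,"ay":0,"az":0},{"jaw":0,"x":0,"y":10,"z":115,"ax":0,"ay":0,"az":0},{"jaw":0,"x":3,"y":35,"z":120,"ax":0,"ay":0,"az":5},{"jaw":0,"x":6,"y":70,"z":120,"ax":0,"ay":0,"az":12},{"jaw":0,"x":10,"y":115,"z":120,"ax":0,"ay":0,"az":20},{"jaw":0,"x":15,"y":160,"z":120,"ax":0,"ay":0,"az":28},{"jaw":0,"x":20,"y":205,"z":120,"ax":0,"ay":0,"az":36},{"jaw":0,"x":26,"y":250,"z":120,"ax":0,"ay":0,"az":44},{"jaw":0,"x":32,"y":295,"z":120,"ax":0,"ay":0,"az":52},{"jaw":0,"x":38,"y":340,"z":120,"ax":0,"ay":0,"az":60},{"jaw":0,"x":44,"y":385,"z":120,"ax":0,"ay":0,"az":68},{"jaw":0,"x":50,"y":425,"z":120,"ax":0,"ay":0,"az":75},{"jaw":0,"x":54,"y":455,"z":120,"ax":0,"ay":0,"az":80},{"jaw":0,"x":55,"y":473,"z":120,"ax":0,"ay":0,"az":81.6},{"jaw":0,"x":55,"y":479,"z":110,"ax":0,"ay":0,"az":81.6},{"jaw":0,"x":55,"y":479,"z":90,"ax":0,"ay":0,"az":81.6}]'; python3 -c "
from h import *
s=snap('wrist','w3');snap('top','t3')"
```

```text
time_s: 4.75
tcp_pos: [633.7, 266.1, 141.4]
tcp_rot: [179.9, 0.2, 172.6]
force: [0.3, -0.3, -1.9]
opening: 52.9
grip_force: 62.7
```

View pics/t3.png

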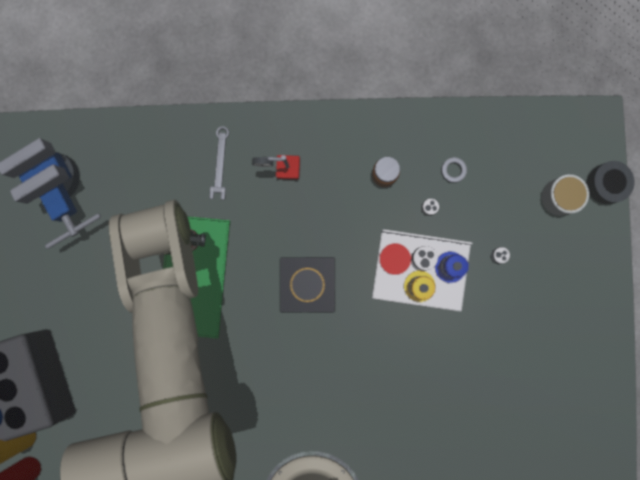

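Red hangs over the tray; the empty red seat shows at (395,259). Lowering.

```bash
python3 -m pendant '[{"jaw":0,"x":0,"y":0,"z":-35,"ax":0,"ay":0,"az":0},{"jaw":0,"x":0,"y":0,"z":-65,"ax":0,"ay":0,"az":0},{"jaw":0,"x":0,"y":0,"z":-80,"ax":0,"ay":0,"az":0},{"jaw":0,"x":0,"y":0,"z":-87,"ax":0,"ay":0,"az":0},{"jaw":0,"x":0,"y":0,"z":-90,"ax":0,"ay":0,"az":0},{"jaw":0,"x":0,"y":0,"z":-92,"ax":0,"ay":0,"az":0},{"jaw":0,"x":0,"y":0,"z":-92,"ax":0,"ay":0,"az":0},{"jaw":0,"x":0,"y":0,"z":-92,"ax":0,"ay":0,"az":0}]'
```

```text
time_s: 5.65
tcp_pos: [633.7, 265.6, 49.2]
tcp_rot: [180.0, 0.1, 172.6]
force: [0.2, -0.5, -2.0]
opening: 52.9
grip_force: 62.8
```

```bash
for i in 1 2; do python3 -m pendant '[{"jaw":0,"x":0,"y":0,"z":-1,"ax":0,"ay":0,"az":0},{"jaw":0,"x":0,"y":0,"z":-2,"ax":0,"ay":0,"az":0},{"jaw":0,"x":0,"y":0,"z":-2,"ax":0,"ay":0,"az":0}]'; done
```

```text
time_s: 5.95
tcp_pos: [633.6, 265.6, 47.0]
tcp_rot: [180.0, 0.0, 172.6]
force: [-0.8, -0.6, 3.0]
opening: 52.7
grip_force: 63.5
time_s: 6.25
tcp_pos: [633.7, 265.6, 46.9]
tcp_rot: [180.0, 0.1, 172.6]
force: [-8.2, -2.9, 16.7]
opening: 52.6
grip_force: 64.4
```

```bash
python3 -m pendant '[{"jaw":0,"x":0,"y":0,"z":2.5,"ax":0,"ay":0,"az":0},{"jaw":0.4,"x":0,"y":0,"z":2.5,"ax":0,"ay":0,"az":0},{"jaw":1,"x":0,"y":0,"z":2.5,"ax":0,"ay":0,"az":0},{"jaw":1,"x":0,"y":0,"z":2.5,"ax":0,"ay":0,"az":0},{"jaw":1,"x":0,"y":0,"z":2.5,"ax":0,"ay":0,"az":0},{"jaw":1,"x":0,"y":0,"z":2.5,"ax":0,"ay":0,"az":0},{"jaw":1,"x":0,"y":0,"z":20,"ax":0,"ay":0,"az":0},{"jaw":1,"x":0,"y":0,"z":60,"ax":0,"ay":0,"az":0},{"jaw":1,"x":0,"y":0,"z":106,"ax":0,"ay":0,"az":0},{"jaw":1,"x":0,"y":0,"z":146,"ax":0,"ay":0,"az":0}]'
python3 -m pendant '[{"jaw":1,"x":-74,"y":-608,"z":0,"ax":0,"ay":0,"az":-100.6},{"jaw":1,"x":-74,"y":-608,"z":0,"ax":0,"ay":0,"az":-100.6},{"jaw":1,"x":-74,"y":-608,"z":0,"ax":0,"ay":0,"az":-100.6},{"jaw":1,"x":-74,"y":-608,"z":0,"ax":0,"ay":0,"az":-100.6},{"jaw":1,"x":-74,"y":-608,"z":0,"ax":0,"ay":0,"az":-100.6},{"jaw":1,"x":-74,"y":-608,"z":0,"ax":0,"ay":0,"az":-100.6},{"jaw":1,"x":-74,"y":-608,"z":0,"ax":0,"ay":0,"az":-100.6},{"jaw":1,"x":-74,"y":-608,"z":0,"ax":0,"ay":0,"az":-100.6},{"jaw":1,"x":-74,"y":-608,"z":0,"ax":0,"ay":0,"az":-100.6},{"jaw":1,"x":-74,"y":-608,"z":0,"ax":0,"ay":0,"az":-100.6},{"jaw":1,"x":-74,"y":-608,"z":0,"ax":0,"ay":0,"az":-100.6},{"jaw":1,"x":-74,"y":-608,"z":0,"ax":0,"ay":0,"az":-100.6},{"jaw":1,"x":-74,"y":-608,"z":0,"ax":0,"ay":0,"az":-100.6},{"jaw":1,"x":-74,"y":-608,"z":0,"ax":0,"ay":0,"az":-100.6},{"jaw":1,"x":-74,"y":-608,"z":0,"ax":0,"ay":0,"az":-100.6},{"jaw":1,"x":-74,"y":-608,"z":0,"ax":0,"ay":0,"az":-100.6},{"jaw":1,"x":-74,"y":-608,"z":0,"ax":0,"ay":0,"az":-100.6}]'; python3 -c "
from h import *
snap('wrist','w4');s=optics.snapshot('top')
a=s['image'][:,:,::-1][190:350,140:500];cv2.imwrite('pics/t4.png',cv2.resize(a,(720,320)))"
```

```text
time_s: 7.25
tcp_pos: [633.4, 265.5, 192.7]
tcp_rot: [180.0, 0.1, 172.6]
force: [0.0, 1.1, 0.1]
opening: 85.5
grip_force: 0.0
time_s: 8.95
tcp_pos: [559.9, -341.0, 190.6]
tcp_rot: [180.0, -0.0, 72.1]
force: [0.5, -0.1, 0.2]
opening: 85.3
grip_force: 0.0
```

Run:
```python
from h import *
a=cv2.imread('pics/w4.png');b=cv2.imread('pics/t4.png')
cv2.imwrite('pics/c4.png',np.vstack([cv2.resize(b,(640,284)),cv2.resize(a,(640,480))[130:430]]))
s=optics.snapshot('wrist');print(proj(s,(559,-342.7,95)))
```

```text
[323.73870254 244.35043947]
```

View pics/c4.png

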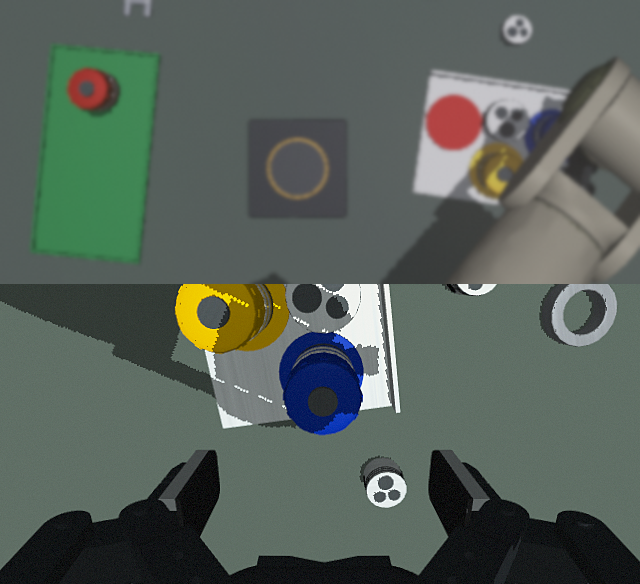

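Red stands in the tray (92,90 in the top strip); the blue cap at (322,247 in the full wrist frame) is under the jaws within 2 mm.

```bash
python3 -m pendant '[{"jaw":1,"x":-1,"y":-1,"z":-40,"ax":0,"ay":0,"az":0},{"jaw":1,"x":-1,"y":-1,"z":-80,"ax":0,"ay":0,"az":0},{"jaw":1,"x":-1,"y":-1,"z":-110,"ax":0,"ay":0,"az":0},{"jaw":1,"x":-1,"y":-1,"z":-130,"ax":0,"ay":0,"az":0},{"jaw":1,"x":-1,"y":-1,"z":-140,"ax":0,"ay":0,"az":0},{"jaw":1,"x":-1,"y":-1,"z":-140,"ax":0,"ay":0,"az":0},{"jaw":0,"x":-1,"y":-1,"z":-140,"ax":0,"ay":0,"az":0},{"jaw":0,"x":-1,"y":-1,"z":-140,"ax":0,"ay":0,"az":0},{"jaw":0,"x":-1,"y":-1,"z":-140,"ax":0,"ay":0,"az":0},{"jaw":0,"x":-1,"y":-1,"z":-140,"ax":0,"ay":0,"az":0},{"jaw":0,"x":-1,"y":-1,"z":-140,"ax":0,"ay":0,"az":0},{"jaw":0,"x":-1,"y":-1,"z":-140,"ax":0,"ay":0,"az":0}]'
```

```text
time_s: 10.3
tcp_pos: [559.0, -344.0, 52.0]
tcp_rot: [179.9, 0.1, 72.0]
force: [0.4, 0.8, 5.6]
opening: 52.7
grip_force: 62.5
```

```bash
python3 -m pendant '[{"jaw":0,"x":0,"y":0,"z":15,"ax":0,"ay":0,"az":0},{"jaw":0,"x":0,"y":0,"z":45,"ax":0,"ay":0,"az":0},{"jaw":0,"x":0,"y":0,"z":85,"ax":0,"ay":0,"az":0},{"jaw":0,"x":0,"y":5,"z":120,"ax":0,"ay":0,"az":0},{"jaw":0,"x":0,"y":20,"z":130,"ax":0,"ay":0,"az":3},{"jaw":0,"x":0,"y":50,"z":130,"ax":0,"ay":0,"az":8},{"jaw":0,"x":-1,"y":90,"z":130,"ax":0,"ay":0,"az":14},{"jaw":0,"x":-2,"y":138,"z":130,"ax":0,"ay":0,"az":22},{"jaw":0,"x":-2,"y":187,"z":130,"ax":0,"ay":0,"az":30},{"jaw":0,"x":-3,"y":236,"z":130,"ax":0,"ay":0,"az":38},{"jaw":0,"x":-4,"y":285,"z":130,"ax":0,"ay":0,"az":46},{"jaw":0,"x":-5,"y":334,"z":130,"ax":0,"ay":0,"az":54},{"jaw":0,"x":-6,"y":383,"z":130,"ax":0,"ay":0,"az":62},{"jaw":0,"x":-7,"y":432,"z":130,"ax":0,"ay":0,"az":70},{"jaw":0,"x":-8,"y":481,"z":130,"ax":0,"ay":0,"az":78},{"jaw":0,"x":-9,"y":530,"z":130,"ax":0,"ay":0,"az":86},{"jaw":0,"x":-9,"y":575,"z":130,"ax":0,"ay":0,"az":94},{"jaw":0,"x":-9,"y":605,"z":130,"ax":0,"ay":0,"az":100.6},{"jaw":0,"x":-9,"y":618,"z":130,"ax":0,"ay":0,"az":100.6},{"jaw":0,"x":-9,"y":620,"z":120,"ax":0,"ay":0,"az":100.6}]'
```

```text
time_s: 12.3
tcp_pos: [549.7, 277.6, 171.6]
tcp_rot: [179.9, 0.2, 172.5]
force: [-0.5, -0.1, -1.4]
opening: 53.1
grip_force: 62.8
```

```bash
python3 -m pendant '[{"jaw":0,"x":0,"y":0,"z":-35,"ax":0,"ay":0,"az":0},{"jaw":0,"x":0,"y":0,"z":-75,"ax":0,"ay":0,"az":0},{"jaw":0,"x":0,"y":0,"z":-100,"ax":0,"ay":0,"az":0},{"jaw":0,"x":0,"y":0,"z":-114,"ax":0,"ay":0,"az":0},{"jaw":0,"x":0,"y":0,"z":-119,"ax":0,"ay":0,"az":0},{"jaw":0,"x":0,"y":0,"z":-122,"ax":0,"ay":0,"az":0},{"jaw":0,"x":0,"y":0,"z":-123.5,"ax":0,"ay":0,"az":0},{"jaw":0,"x":0,"y":0,"z":-124.5,"ax":0,"ay":0,"az":0},{"jaw":0,"x":0,"y":0,"z":-124.5,"ax":0,"ay":0,"az":0}]'
```

```text
time_s: 13.2
tcp_pos: [550.0, 276.6, 47.0]
tcp_rot: [180.0, 0.1, 172.6]
force: [0.2, -2.1, 2.6]
opening: 52.7
grip_force: 63.4
```

```bash
python3 -m pendant '[{"jaw":0,"x":0,"y":0,"z":1,"ax":0,"ay":0,"az":0},{"jaw":0.4,"x":0,"y":0,"z":1,"ax":0,"ay":0,"az":0},{"jaw":1,"x":0,"y":0,"z":1,"ax":0,"ay":0,"az":0},{"jaw":1,"x":0,"y":0,"z":1,"ax":0,"ay":0,"az":0},{"jaw":1,"x":0,"y":0,"z":1,"ax":0,"ay":0,"az":0},{"jaw":1,"x":0,"y":0,"z":1,"ax":0,"ay":0,"az":0},{"jaw":1,"x":0,"y":0,"z":20,"ax":0,"ay":0,"az":0},{"jaw":1,"x":0,"y":0,"z":60,"ax":0,"ay":0,"az":0},{"jaw":1,"x":0,"y":0,"z":106,"ax":0,"ay":0,"az":0},{"jaw":1,"x":0,"y":0,"z":145,"ax":0,"ay":0,"az":0}]'
python3 -m pendant '[{"jaw":1,"x":-38,"y":-543,"z":0,"ax":0,"ay":0,"az":-1},{"jaw":1,"x":-38,"y":-543,"z":0,"ax":0,"ay":0,"az":-1},{"jaw":1,"x":-38,"y":-543,"z":0,"ax":0,"ay":0,"az":-1},{"jaw":1,"x":-38,"y":-543,"z":0,"ax":0,"ay":0,"az":-1},{"jaw":1,"x":-38,"y":-543,"z":0,"ax":0,"ay":0,"az":-1},{"jaw":1,"x":-38,"y":-543,"z":0,"ax":0,"ay":0,"az":-1},{"jaw":1,"x":-38,"y":-543,"z":0,"ax":0,"ay":0,"az":-1},{"jaw":1,"x":-38,"y":-543,"z":0,"ax":0,"ay":0,"az":-1},{"jaw":1,"x":-38,"y":-543,"z":0,"ax":0,"ay":0,"az":-1},{"jaw":1,"x":-38,"y":-543,"z":0,"ax":0,"ay":0,"az":-1},{"jaw":1,"x":-38,"y":-543,"z":0,"ax":0,"ay":0,"az":-1},{"jaw":1,"x":-38,"y":-543,"z":0,"ax":0,"ay":0,"az":-1},{"jaw":1,"x":-38,"y":-543,"z":0,"ax":0,"ay":0,"az":-1},{"jaw":1,"x":-38,"y":-543,"z":0,"ax":0,"ay":0,"az":-1},{"jaw":1,"x":-38,"y":-543,"z":0,"ax":0,"ay":0,"az":-1}]'; python3 -c "
from h import *
s=snap('wrist','w5');print(proj(s,(512,-266.6,95)),proj(s,(579.7,-277,50)));t=snap('top')
b=t['image'][:,:,::-1][190:350,140:500]
cv2.imwrite('pics/c5.png',np.vstack([cv2.resize(b,(640,284)),cv2.imread('pics/w5.png')[130:430]]))"
```

```text
time_s: 14.2
tcp_pos: [549.4, 276.5, 193.2]
tcp_rot: [180.0, 0.1, 172.6]
force: [0.2, 0.1, -0.7]
opening: 85.7
grip_force: 0.0
time_s: 15.7
tcp_pos: [511.7, -265.3, 191.0]
tcp_rot: [180.0, 0.0, 171.7]
force: [0.7, 0.3, -0.2]
opening: 85.7
grip_force: 0.0
[323.6272041  245.98328642] [323.12764629 307.54881256]
```

View pics/c5.png

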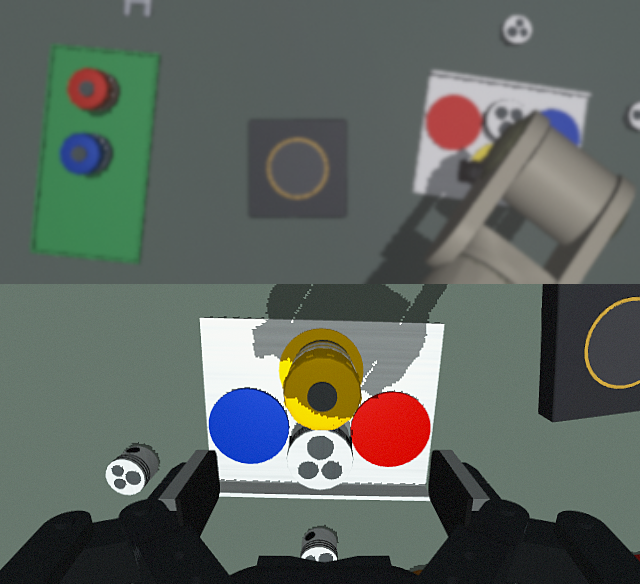

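Blue and red stand in the tray; the yellow cap at (322,242 full frame) is centred; piston at (320,301).

```bash
python3 -m pendant '[{"jaw":1,"x":-1,"y":0,"z":-40,"ax":0,"ay":0,"az":0},{"jaw":1,"x":-1,"y":0,"z":-80,"ax":0,"ay":0,"az":0},{"jaw":1,"x":-1,"y":0,"z":-110,"ax":0,"ay":0,"az":0},{"jaw":1,"x":-1,"y":0,"z":-130,"ax":0,"ay":0,"az":0},{"jaw":1,"x":-1,"y":0,"z":-140,"ax":0,"ay":0,"az":0},{"jaw":1,"x":-1,"y":0,"z":-140,"ax":0,"ay":0,"az":0},{"jaw":0,"x":-1,"y":0,"z":-140,"ax":0,"ay":0,"az":0},{"jaw":0,"x":-1,"y":0,"z":-140,"ax":0,"ay":0,"az":0},{"jaw":0,"x":-1,"y":0,"z":-140,"ax":0,"ay":0,"az":0},{"jaw":0,"x":-1,"y":0,"z":-140,"ax":0,"ay":0,"az":0},{"jaw":0,"x":-1,"y":0,"z":-140,"ax":0,"ay":0,"az":0},{"jaw":0,"x":-1,"y":0,"z":-140,"ax":0,"ay":0,"az":0}]'
```

```text
time_s: 17.0
tcp_pos: [511.1, -266.9, 52.3]
tcp_rot: [-179.9, 0.1, 171.6]
force: [-0.6, 1.2, 5.9]
opening: 52.7
grip_force: 62.7
```

```bash
python3 -m pendant '[{"jaw":0,"x":0,"y":0,"z":15,"ax":0,"ay":0,"az":0},{"jaw":0,"x":0,"y":0,"z":45,"ax":0,"ay":0,"az":0},{"jaw":0,"x":0,"y":0,"z":85,"ax":0,"ay":0,"az":0},{"jaw":0,"x":0,"y":10,"z":115,"ax":0,"ay":0,"az":0},{"jaw":0,"x":-3,"y":35,"z":125,"ax":0,"ay":0,"az":1},{"jaw":0,"x":-7,"y":75,"z":125,"ax":0,"ay":0,"az":1},{"jaw":0,"x":-11,"y":123,"z":125,"ax":0,"ay":0,"az":1},{"jaw":0,"x":-15,"y":172,"z":125,"ax":0,"ay":0,"az":1},{"jaw":0,"x":-19,"y":221,"z":125,"ax":0,"ay":0,"az":1},{"jaw":0,"x":-23,"y":270,"z":125,"ax":0,"ay":0,"az":1},{"jaw":0,"x":-27,"y":319,"z":125,"ax":0,"ay":0,"az":1},{"jaw":0,"x":-31,"y":368,"z":125,"ax":0,"ay":0,"az":1},{"jaw":0,"x":-35,"y":417,"z":125,"ax":0,"ay":0,"az":1},{"jaw":0,"x":-39,"y":466,"z":125,"ax":0,"ay":0,"az":1},{"jaw":0,"x":-43,"y":510,"z":125,"ax":0,"ay":0,"az":1},{"jaw":0,"x":-46,"y":540,"z":125,"ax":0,"ay":0,"az":1},{"jaw":0,"x":-46,"y":552,"z":120,"ax":0,"ay":0,"az":1},{"jaw":0,"x":-46,"y":554,"z":120,"ax":0,"ay":0,"az":1},{"jaw":0,"x":-46,"y":554,"z":120,"ax":0,"ay":0,"az":1}]'
python3 -m pendant '[{"jaw":0,"x":0,"y":0,"z":-35,"ax":0,"ay":0,"az":0},{"jaw":0,"x":0,"y":0,"z":-75,"ax":0,"ay":0,"az":0},{"jaw":0,"x":0,"y":0,"z":-100,"ax":0,"ay":0,"az":0},{"jaw":0,"x":0,"y":0,"z":-114,"ax":0,"ay":0,"az":0},{"jaw":0,"x":0,"y":0,"z":-119,"ax":0,"ay":0,"az":0},{"jaw":0,"x":0,"y":0,"z":-122,"ax":0,"ay":0,"az":0},{"jaw":0,"x":0,"y":0,"z":-123.5,"ax":0,"ay":0,"az":0},{"jaw":0,"x":0,"y":0,"z":-124.5,"ax":0,"ay":0,"az":0},{"jaw":0,"x":0,"y":0,"z":-124.5,"ax":0,"ay":0,"az":0}]'
```

```text
time_s: 18.9
tcp_pos: [464.5, 286.7, 170.6]
tcp_rot: [-180.0, -0.0, 172.5]
force: [0.1, -0.4, -2.0]
opening: 52.8
grip_force: 63.5
time_s: 19.8
tcp_pos: [464.9, 287.4, 47.3]
tcp_rot: [180.0, 0.1, 172.6]
force: [-0.1, -2.8, 3.5]
opening: 53.0
grip_force: 63.7
```

```bash
python3 -m pendant '[{"jaw":0,"x":0,"y":0,"z":1,"ax":0,"ay":0,"az":0},{"jaw":0.4,"x":0,"y":0,"z":1,"ax":0,"ay":0,"az":0},{"jaw":1,"x":0,"y":0,"z":1,"ax":0,"ay":0,"az":0},{"jaw":1,"x":0,"y":0,"z":1,"ax":0,"ay":0,"az":0},{"jaw":1,"x":0,"y":0,"z":1,"ax":0,"ay":0,"az":0},{"jaw":1,"x":0,"y":0,"z":1,"ax":0,"ay":0,"az":0},{"jaw":1,"x":0,"y":0,"z":20,"ax":0,"ay":0,"az":0},{"jaw":1,"x":0,"y":0,"z":60,"ax":0,"ay":0,"az":0},{"jaw":1,"x":0,"y":0,"z":106,"ax":0,"ay":0,"az":0},{"jaw":1,"x":0,"y":0,"z":145,"ax":0,"ay":0,"az":0}]'
cat >> h.py <<'E'
def discs(s,zs=9,zp=50,zr=25,box=None):
    hsv=cv2.cvtColor(s['image'],cv2.COLOR_RGB2HSV);H,S,V=[hsv[...,i] for i in range(3)]
    for n,m,z in (('red',((H<8)|(H>172))&(S>120),zs),('blue',(H>100)&(H<130)&(S>120),zs),('yel',(H>20)&(H<35)&(S>120),zs)):
        for c in cv2.findContours(m.astype(np.uint8),0,1)[0]:
            if cv2.contourArea(c)<250: continue
            e=cv2.fitEllipse(cv2.convexHull(c));p=onz(s,*e[0],z)
            if 400<p[0]<700 and p[1]<-150: print(n,np.round(e[0],1),np.round(e[1],1),'w',np.round(p[:2],1))
    m=(H>8)&(H<28)&(S>80)
    for c in cv2.findContours(m.astype(np.uint8),0,1)[0]:
        if len(c)>40:
            e=cv2.fitEllipse(cv2.convexHull(c));p=onz(s,*e[0],zr)
            if abs(p[1])<30: print('ring',np.round(e[0],1),np.round(e[1],1),np.round(p[:2],1))
E
python3 -c "
from h import *
for n in('top','side'): print(n);discs(snap(n,n+'6'))"
python3 -m pendant '[{"jaw":1,"x":114,"y":-564,"z":0,"ax":0,"ay":0,"az":-1},{"jaw":1,"x":114,"y":-564,"z":0,"ax":0,"ay":0,"az":-1},{"jaw":1,"x":114,"y":-564,"z":0,"ax":0,"ay":0,"az":-1},{"jaw":1,"x":114,"y":-564,"z":0,"ax":0,"ay":0,"az":-1},{"jaw":1,"x":114,"y":-564,"z":0,"ax":0,"ay":0,"az":-1},{"jaw":1,"x":114,"y":-564,"z":0,"ax":0,"ay":0,"az":-1},{"jaw":1,"x":114,"y":-564,"z":0,"ax":0,"ay":0,"az":-1},{"jaw":1,"x":114,"y":-564,"z":0,"ax":0,"ay":0,"az":-1},{"jaw":1,"x":114,"y":-564,"z":0,"ax":0,"ay":0,"az":-1},{"jaw":1,"x":114,"y":-564,"z":0,"ax":0,"ay":0,"az":-1},{"jaw":1,"x":114,"y":-564,"z":0,"ax":0,"ay":0,"az":-1},{"jaw":1,"x":114,"y":-564,"z":0,"ax":0,"ay":0,"az":-1},{"jaw":1,"x":114,"y":-564,"z":0,"ax":0,"ay":0,"az":-1},{"jaw":1,"x":114,"y":-564,"z":0,"ax":0,"ay":0,"az":-1},{"jaw":1,"x":114,"y":-564,"z":0,"ax":0,"ay":0,"az":-1}]'; python3 -c "
from h import *
s=snap('wrist','w7');print(proj(s,(579.0,-277,50)));discs(s);t=cv2.imread('pics/top6.png')
b=t[190:350,140:500]
cv2.imwrite('pics/c7.png',np.vstack([cv2.resize(b,(640,284)),cv2.imread('pics/w7.png')[130:430]]))"
```

```text
time_s: 20.8
tcp_pos: [464.4, 287.5, 193.7]
tcp_rot: [180.0, 0.1, 172.6]
force: [0.0, -0.1, -0.5]
opening: 85.6
grip_force: 0.0
top
red [394.9 258.5] [29.1 29.7] w [ 579.9 -211.1]
blue [450.1 266.7] [28.7 29.3] w [ 557.2 -343. ]
yel [419.2 285.8] [29.2 29.4] w [ 513.4 -267.5]
ring [306.9 284.4] [34.  34.1] [ 5.235e+02 -2.000e-01]
side
red [326.9 307.1] [29.5 34. ] w [ 580.8 -211. ]
blue [335.2 366. ] [34.2 36.8] w [ 558.  -344.1]
yel [303.2 338.4] [32.3 36.4] w [ 514.3 -268.5]
ring [277.6 234.1] [27.5 36.2] [5.251e+02 3.000e-01]
time_s: 22.4
tcp_pos: [578.4, -275.2, 191.0]
tcp_rot: [180.0, -0.0, 171.6]
force: [0.2, 0.3, -0.1]
opening: 85.3
grip_force: 0.0
[323.15528956 229.18973626]
red [394.1 204.6] [81.9 85.9] w [ 576.6 -213.1]
blue [244.  201.1] [82.  86.5] w [ 554.1 -344.2]
yel [320.6 137.9] [89.2 91.5] w [ 510.6 -269.2]
ring [642.5 107.1] [ 84.2 105. ] [520.9  -4.2]
```

View pics/c7.png

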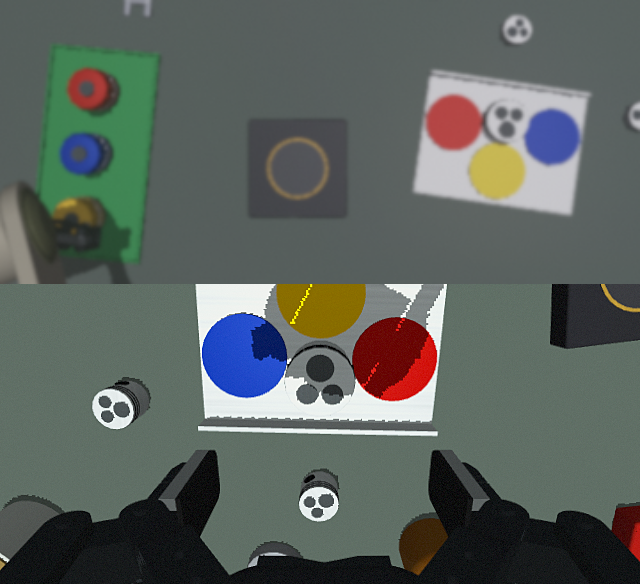

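Empty seats are clear (red, blue, yellow at full-frame wrist (394,205), (244,201), (321,138)), the three filters stand in the tray, and the piston at (320,226) is nearly centred in the jaws.

```bash
python3 -m pendant '[{"jaw":1,"x":0,"y":-2.8,"z":-40,"ax":0,"ay":0,"az":0},{"jaw":1,"x":0,"y":-2.8,"z":-80,"ax":0,"ay":0,"az":0},{"jaw":1,"x":0,"y":-2.8,"z":-120,"ax":0,"ay":0,"az":0},{"jaw":1,"x":0,"y":-2.8,"z":-145,"ax":0,"ay":0,"az":0},{"jaw":1,"x":0,"y":-2.8,"z":-160,"ax":0,"ay":0,"az":0},{"jaw":1,"x":0,"y":-2.8,"z":-164,"ax":0,"ay":0,"az":0},{"jaw":1,"x":0,"y":-2.8,"z":-164,"ax":0,"ay":0,"az":0},{"jaw":0,"x":0,"y":-2.8,"z":-164,"ax":0,"ay":0,"az":0},{"jaw":0,"x":0,"y":-2.8,"z":-164,"ax":0,"ay":0,"az":0},{"jaw":0,"x":0,"y":-2.8,"z":-164,"ax":0,"ay":0,"az":0},{"jaw":0,"x":0,"y":-2.8,"z":-164,"ax":0,"ay":0,"az":0},{"jaw":0,"x":0,"y":-2.8,"z":-164,"ax":0,"ay":0,"az":0},{"jaw":0,"x":0,"y":-2.8,"z":-164,"ax":0,"ay":0,"az":0}]'
```

```text
time_s: 23.75
tcp_pos: [579.1, -279.8, 29.0]
tcp_rot: [-179.9, 0.1, 171.6]
force: [-1.1, -0.4, 6.8]
opening: 54.8
grip_force: 63.7
```

```bash
python3 -m pendant '[{"jaw":0,"x":0,"y":0,"z":15,"ax":0,"ay":0,"az":0},{"jaw":0,"x":0,"y":0,"z":45,"ax":0,"ay":0,"az":0},{"jaw":0,"x":0,"y":5,"z":75,"ax":0,"ay":0,"az":0},{"jaw":0,"x":-5,"y":30,"z":80,"ax":0,"ay":0,"az":0},{"jaw":0,"x":-13,"y":65,"z":80,"ax":0,"ay":0,"az":0},{"jaw":0,"x":-21,"y":110,"z":80,"ax":0,"ay":0,"az":0},{"jaw":0,"x":-30,"y":155,"z":80,"ax":0,"ay":0,"az":0},{"jaw":0,"x":-39,"y":200,"z":80,"ax":0,"ay":0,"az":0},{"jaw":0,"x":-48,"y":240,"z":80,"ax":0,"ay":0,"az":0},{"jaw":0,"x":-54,"y":268,"z":80,"ax":0,"ay":0,"az":0},{"jaw":0,"x":-55,"y":278,"z":70,"ax":0,"ay":0,"az":0},{"jaw":0,"x":-55,"y":279.5,"z":55,"ax":0,"ay":0,"az":0},{"jaw":0,"x":-55,"y":279.5,"z":38,"ax":0,"ay":0,"az":0},{"jaw":0,"x":-55,"y":279.5,"z":28,"ax":0,"ay":0,"az":0},{"jaw":0,"x":-55,"y":279.5,"z":25,"ax":0,"ay":0,"az":0},{"jaw":0,"x":-55,"y":279.5,"z":25,"ax":0,"ay":0,"az":0}]'
python3 -c "
from h import *
s=snap('side','s8');p=proj(s,(525,0,25)).astype(int);im=cv2.imread('pics/s8.png')[p[1]-75:p[1]+75,p[0]-100:p[0]+100];cv2.imwrite('pics/c8.png',cv2.resize(im,(600,450)));print(p)"
```

```text
time_s: 25.35
tcp_pos: [523.5, -0.2, 52.3]
tcp_rot: [-180.0, -0.0, 171.5]
force: [-0.1, -0.2, -2.6]
opening: 54.2
grip_force: 64.1
[277 234]
```

View pics/c8.png

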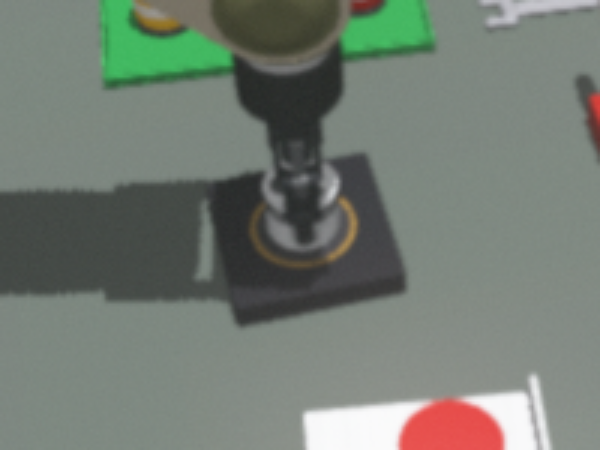

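The piston base (302,235) sits centred in the ring (ellipse centre about (303,230)), still just above it. Lowering to contact.

```bash
python3 -m pendant '[{"jaw":0,"x":0,"y":0,"z":-1.5,"ax":0,"ay":0,"az":0},{"jaw":0,"x":0,"y":0,"z":-3,"ax":0,"ay":0,"az":0},{"jaw":0,"x":0,"y":0,"z":-4,"ax":0,"ay":0,"az":0},{"jaw":0,"x":0,"y":0,"z":-4,"ax":0,"ay":0,"az":0}]'
```

```text
time_s: 25.8
tcp_pos: [523.5, 0.1, 49.0]
tcp_rot: [-180.0, 0.0, 171.6]
force: [-2.7, -0.5, 4.2]
opening: 54.8
grip_force: 65.0
```

```bash
python3 -m pendant '[{"jaw":0,"x":0,"y":0,"z":1,"ax":0,"ay":0,"az":0},{"jaw":0.5,"x":0,"y":0,"z":1,"ax":0,"ay":0,"az":0},{"jaw":1,"x":0,"y":0,"z":1,"ax":0,"ay":0,"az":0},{"jaw":1,"x":0,"y":0,"z":1,"ax":0,"ay":0,"az":0},{"jaw":1,"x":0,"y":0,"z":1,"ax":0,"ay":0,"az":0},{"jaw":1,"x":0,"y":0,"z":1,"ax":0,"ay":0,"az":0},{"jaw":1,"x":0,"y":0,"z":20,"ax":0,"ay":0,"az":0},{"jaw":1,"x":0,"y":0,"z":60,"ax":0,"ay":0,"az":0},{"jaw":1,"x":0,"y":0,"z":106,"ax":0,"ay":0,"az":0},{"jaw":1,"x":0,"y":0,"z":143,"ax":0,"ay":0,"az":0}]'
python3 -m pendant '[{"jaw":1,"x":110,"y":265.4,"z":0,"ax":0,"ay":0,"az":1},{"jaw":1,"x":110,"y":265.4,"z":0,"ax":0,"ay":0,"az":1},{"jaw":1,"x":110,"y":265.4,"z":0,"ax":0,"ay":0,"az":1},{"jaw":1,"x":110,"y":265.4,"z":0,"ax":0,"ay":0,"az":1},{"jaw":1,"x":110,"y":265.4,"z":0,"ax":0,"ay":0,"az":1},{"jaw":1,"x":110,"y":265.4,"z":0,"ax":0,"ay":0,"az":1},{"jaw":1,"x":110,"y":265.4,"z":0,"ax":0,"ay":0,"az":1},{"jaw":1,"x":110,"y":265.4,"z":0,"ax":0,"ay":0,"az":1},{"jaw":1,"x":110,"y":265.4,"z":0,"ax":0,"ay":0,"az":1}]'
python3 -c "
from h import *
t=snap('top','t9');discs(t);c=proj(t,(524,0,70));b=cv2.imread('pics/t9.png')[230:340,250:370];w=snap('wrist','w9');print(proj(w,(633.7,265.6,90)),proj(t,(524,0,70)),proj(t,(524,0,25)))
cv2.imwrite('pics/c9.png',np.hstack([cv2.resize(b,(380,348)),cv2.imread('pics/w9.png')[100:448,140:520]]))"
```

```text
time_s: 26.8
tcp_pos: [523.5, 0.2, 193.8]
tcp_rot: [-180.0, 0.1, 171.6]
force: [0.3, -0.0, -0.7]
opening: 85.1
grip_force: 0.0
time_s: 27.7
tcp_pos: [633.3, 264.6, 191.4]
tcp_rot: [-180.0, -0.0, 172.5]
force: [0.3, -0.5, -0.2]
opening: 85.4
grip_force: 0.0
red [394.8 258.6] [29.1 29.3] w [ 579.8 -210.8]
blue [450.  266.6] [28.8 29.2] w [ 557.2 -342.9]
yel [419.2 285.8] [29.2 29.4] w [ 513.4 -267.5]
ring [306.9 284.4] [34.  34.1] [ 5.236e+02 -1.000e-01]
[327.33203971 243.02946883] [305.95317263 284.68663664] [306.85859464 284.17311866]
```

View pics/c9.png

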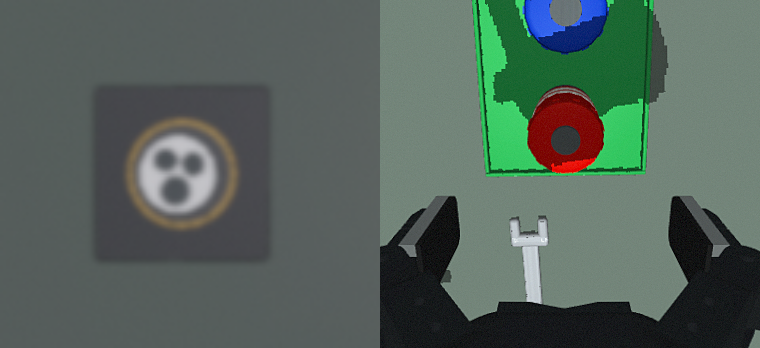

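The piston is centred in the ring (crop (178,174) vs ring (181,173)); the red cap at (326,240 full) is centred under the jaws.

```bash
python3 -m pendant '[{"jaw":1,"x":0,"y":0,"z":-40,"ax":0,"ay":0,"az":0},{"jaw":1,"x":0,"y":0,"z":-80,"ax":0,"ay":0,"az":0},{"jaw":1,"x":0,"y":0,"z":-115,"ax":0,"ay":0,"az":0},{"jaw":1,"x":0,"y":0,"z":-135,"ax":0,"ay":0,"az":0},{"jaw":1,"x":0,"y":0,"z":-144,"ax":0,"ay":0,"az":0},{"jaw":1,"x":0,"y":0,"z":-144,"ax":0,"ay":0,"az":0},{"jaw":0,"x":0,"y":0,"z":-144,"ax":0,"ay":0,"az":0},{"jaw":0,"x":0,"y":0,"z":-144,"ax":0,"ay":0,"az":0},{"jaw":0,"x":0,"y":0,"z":-144,"ax":0,"ay":0,"az":0},{"jaw":0,"x":0,"y":0,"z":-144,"ax":0,"ay":0,"az":0},{"jaw":0,"x":0,"y":0,"z":-144,"ax":0,"ay":0,"az":0},{"jaw":0,"x":0,"y":0,"z":-144,"ax":0,"ay":0,"az":0}]'
```

```text
time_s: 29.0
tcp_pos: [634.2, 265.7, 49.2]
tcp_rot: [179.9, 0.2, 172.6]
force: [-0.7, -0.8, 7.1]
opening: 53.1
grip_force: 62.9
```

```bash
python3 -m pendant '[{"jaw":0,"x":0,"y":0,"z":15,"ax":0,"ay":0,"az":0},{"jaw":0,"x":0,"y":0,"z":45,"ax":0,"ay":0,"az":0},{"jaw":0,"x":0,"y":0,"z":85,"ax":0,"ay":0,"az":0},{"jaw":0,"x":0,"y":-5,"z":115,"ax":0,"ay":0,"az":0},{"jaw":0,"x":-3,"y":-30,"z":120,"ax":0,"ay":0,"az":0},{"jaw":0,"x":-8,"y":-70,"z":120,"ax":0,"ay":0,"az":0},{"jaw":0,"x":-13,"y":-115,"z":120,"ax":0,"ay":0,"az":0},{"jaw":0,"x":-19,"y":-163,"z":120,"ax":0,"ay":0,"az":0},{"jaw":0,"x":-25,"y":-212,"z":120,"ax":0,"ay":0,"az":0},{"jaw":0,"x":-31,"y":-261,"z":120,"ax":0,"ay":0,"az":0},{"jaw":0,"x":-37,"y":-310,"z":120,"ax":0,"ay":0,"az":0},{"jaw":0,"x":-43,"y":-359,"z":120,"ax":0,"ay":0,"az":0},{"jaw":0,"x":-48,"y":-405,"z":120,"ax":0,"ay":0,"az":0},{"jaw":0,"x":-52,"y":-445,"z":120,"ax":0,"ay":0,"az":0},{"jaw":0,"x":-55,"y":-470,"z":115,"ax":0,"ay":0,"az":0},{"jaw":0,"x":-55.5,"y":-478,"z":100,"ax":0,"ay":0,"az":0},{"jaw":0,"x":-55.5,"y":-478,"z":70,"ax":0,"ay":0,"az":0},{"jaw":0,"x":-55.5,"y":-478,"z":40,"ax":0,"ay":0,"az":0},{"jaw":0,"x":-55.5,"y":-478,"z":20,"ax":0,"ay":0,"az":0},{"jaw":0,"x":-55.5,"y":-478,"z":12,"ax":0,"ay":0,"az":0}]'
python3 -m pendant '[{"jaw":0,"x":0,"y":0,"z":-2,"ax":0,"ay":0,"az":0},{"jaw":0,"x":0,"y":0,"z":-3.5,"ax":0,"ay":0,"az":0},{"jaw":0,"x":0,"y":0,"z":-5,"ax":0,"ay":0,"az":0},{"jaw":0,"x":0,"y":0,"z":-5,"ax":0,"ay":0,"az":0}]'
```

```text
time_s: 31.0
tcp_pos: [577.0, -210.8, 57.0]
tcp_rot: [179.9, -0.2, 172.6]
force: [-0.2, 0.5, -1.8]
opening: 53.3
grip_force: 63.4
time_s: 31.4
tcp_pos: [578.2, -212.5, 55.0]
tcp_rot: [-180.0, 0.1, 172.6]
force: [-0.6, 0.1, -2.1]
opening: 52.9
grip_force: 63.4
```

```bash
python3 -m pendant '[{"jaw":0,"x":0,"y":0,"z":-1,"ax":0,"ay":0,"az":0},{"jaw":0,"x":0,"y":0,"z":-2,"ax":0,"ay":0,"az":0},{"jaw":0,"x":0,"y":0,"z":-2,"ax":0,"ay":0,"az":0}]'
python3 -c "
from h import *
s=snap('side','s10');p=proj(s,(579,-212,9)).astype(int);im=cv2.imread('pics/s10.png')[p[1]-75:p[1]+75,p[0]-100:p[0]+100];cv2.imwrite('pics/c10.png',cv2.resize(im,(600,450)))
print('axis base pred',(proj(s,(579.5,-211.5,9))-p+[100,75])*3)"
```

```text
time_s: 31.7
tcp_pos: [578.2, -212.6, 54.2]
tcp_rot: [-180.0, 0.1, 172.6]
force: [-4.2, 1.7, 10.3]
opening: 52.9
grip_force: 64.5
axis base pred [301.10256042 226.51684421]
```

View pics/c10.png

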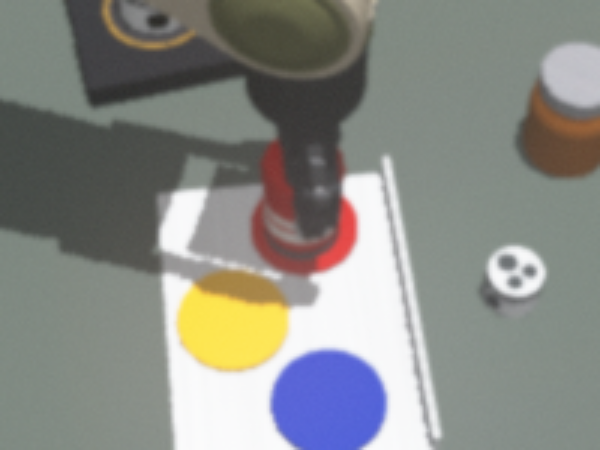

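Red stands on its seat, base centre about (301,225) against the seat's (305,225). Releasing.

```bash
python3 -m pendant '[{"jaw":0,"x":0,"y":0,"z":1.5,"ax":0,"ay":0,"az":0},{"jaw":0.4,"x":0,"y":0,"z":1.5,"ax":0,"ay":0,"az":0},{"jaw":1,"x":0,"y":0,"z":1.5,"ax":0,"ay":0,"az":0},{"jaw":1,"x":0,"y":0,"z":1.5,"ax":0,"ay":0,"az":0},{"jaw":1,"x":0,"y":0,"z":1.5,"ax":0,"ay":0,"az":0},{"jaw":1,"x":0,"y":0,"z":1.5,"ax":0,"ay":0,"az":0},{"jaw":1,"x":0,"y":0,"z":20,"ax":0,"ay":0,"az":0},{"jaw":1,"x":0,"y":0,"z":60,"ax":0,"ay":0,"az":0},{"jaw":1,"x":0,"y":0,"z":106,"ax":0,"ay":0,"az":0},{"jaw":1,"x":0,"y":0,"z":139,"ax":0,"ay":0,"az":0}]'
python3 -m pendant '[{"jaw":1,"x":-28.7,"y":489,"z":0,"ax":0,"ay":0,"az":0},{"jaw":1,"x":-28.7,"y":489,"z":0,"ax":0,"ay":0,"az":0},{"jaw":1,"x":-28.7,"y":489,"z":0,"ax":0,"ay":0,"az":0},{"jaw":1,"x":-28.7,"y":489,"z":0,"ax":0,"ay":0,"az":0},{"jaw":1,"x":-28.7,"y":489,"z":0,"ax":0,"ay":0,"az":0},{"jaw":1,"x":-28.7,"y":489,"z":0,"ax":0,"ay":0,"az":0},{"jaw":1,"x":-28.7,"y":489,"z":0,"ax":0,"ay":0,"az":0},{"jaw":1,"x":-28.7,"y":489,"z":0,"ax":0,"ay":0,"az":0},{"jaw":1,"x":-28.7,"y":489,"z":0,"ax":0,"ay":0,"az":0},{"jaw":1,"x":-28.7,"y":489,"z":0,"ax":0,"ay":0,"az":0},{"jaw":1,"x":-28.7,"y":489,"z":0,"ax":0,"ay":0,"az":0},{"jaw":1,"x":-28.7,"y":489,"z":0,"ax":0,"ay":0,"az":0},{"jaw":1,"x":-28.7,"y":489,"z":0,"ax":0,"ay":0,"az":0}]'
python3 -c "
from h import *
t=snap('top','t11');print(proj(t,(579.5,-211.5,95)));b=cv2.imread('pics/t11.png')[215:325,360:480];w=snap('wrist','w11');print(proj(w,(549.8,276.6,90)))
cv2.imwrite('pics/c11.png',np.hstack([cv2.resize(b,(380,348)),cv2.imread('pics/w11.png')[100:448,140:520]]))"
```

```text
time_s: 32.75
tcp_pos: [578.2, -212.6, 194.3]
tcp_rot: [-179.9, 0.1, 172.6]
force: [0.3, -0.9, -0.0]
opening: 85.4
grip_force: 0.0
time_s: 34.05
tcp_pos: [549.4, 275.7, 191.2]
tcp_rot: [-180.0, -0.0, 172.5]
force: [0.5, -0.3, -0.2]
opening: 85.5
grip_force: 0.0
[398.75487407 258.10873093]
[327.23269053 243.15336759]
```

View pics/c11.png

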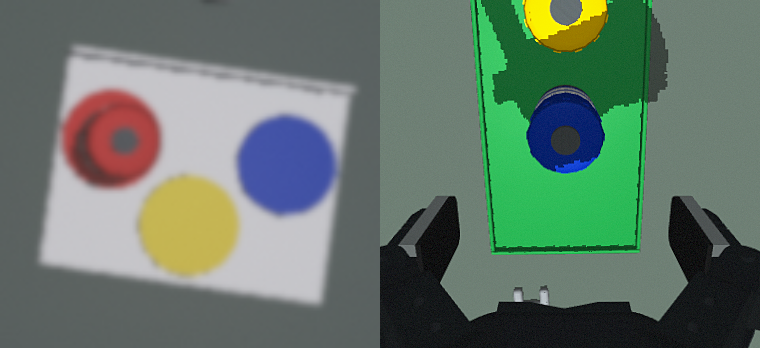

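Red is on its seat, cap about 2.5 mm from the ideal pixel; blue is centred at (326,240 full).

```bash
python3 -m pendant '[{"jaw":1,"x":0,"y":0,"z":-40,"ax":0,"ay":0,"az":0},{"jaw":1,"x":0,"y":0,"z":-80,"ax":0,"ay":0,"az":0},{"jaw":1,"x":0,"y":0,"z":-115,"ax":0,"ay":0,"az":0},{"jaw":1,"x":0,"y":0,"z":-135,"ax":0,"ay":0,"az":0},{"jaw":1,"x":0,"y":0,"z":-144,"ax":0,"ay":0,"az":0},{"jaw":1,"x":0,"y":0,"z":-144,"ax":0,"ay":0,"az":0},{"jaw":0,"x":0,"y":0,"z":-144,"ax":0,"ay":0,"az":0},{"jaw":0,"x":0,"y":0,"z":-144,"ax":0,"ay":0,"az":0},{"jaw":0,"x":0,"y":0,"z":-144,"ax":0,"ay":0,"az":0},{"jaw":0,"x":0,"y":0,"z":-144,"ax":0,"ay":0,"az":0},{"jaw":0,"x":0,"y":0,"z":-144,"ax":0,"ay":0,"az":0},{"jaw":0,"x":0,"y":0,"z":-144,"ax":0,"ay":0,"az":0}]'
```

```text
time_s: 35.35
tcp_pos: [550.0, 276.8, 49.0]
tcp_rot: [179.9, 0.2, 172.6]
force: [-0.5, -1.1, 5.8]
opening: 52.9
grip_force: 62.8
```

```bash
python3 -m pendant '[{"jaw":0,"x":0,"y":0,"z":15,"ax":0,"ay":0,"az":0},{"jaw":0,"x":0,"y":0,"z":45,"ax":0,"ay":0,"az":0},{"jaw":0,"x":0,"y":0,"z":85,"ax":0,"ay":0,"az":0},{"jaw":0,"x":0,"y":-5,"z":120,"ax":0,"ay":0,"az":0},{"jaw":0,"x":0,"y":-30,"z":135,"ax":0,"ay":0,"az":0},{"jaw":0,"x":1,"y":-70,"z":140,"ax":0,"ay":0,"az":0},{"jaw":0,"x":1,"y":-115,"z":140,"ax":0,"ay":0,"az":0},{"jaw":0,"x":2,"y":-163,"z":140,"ax":0,"ay":0,"az":0},{"jaw":0,"x":2,"y":-212,"z":140,"ax":0,"ay":0,"az":0},{"jaw":0,"x":3,"y":-261,"z":140,"ax":0,"ay":0,"az":0},{"jaw":0,"x":4,"y":-310,"z":140,"ax":0,"ay":0,"az":0},{"jaw":0,"x":5,"y":-359,"z":140,"ax":0,"ay":0,"az":0},{"jaw":0,"x":6,"y":-408,"z":140,"ax":0,"ay":0,"az":0},{"jaw":0,"x":7,"y":-457,"z":140,"ax":0,"ay":0,"az":0},{"jaw":0,"x":7.5,"y":-506,"z":140,"ax":0,"ay":0,"az":0},{"jaw":0,"x":7.5,"y":-553,"z":140,"ax":0,"ay":0,"az":0},{"jaw":0,"x":7.5,"y":-590,"z":140,"ax":0,"ay":0,"az":0},{"jaw":0,"x":7.5,"y":-612,"z":135,"ax":0,"ay":0,"az":0},{"jaw":0,"x":7.5,"y":-619.8,"z":120,"ax":0,"ay":0,"az":0},{"jaw":0,"x":7.5,"y":-619.8,"z":90,"ax":0,"ay":0,"az":0}]'
python3 -m pendant '[{"jaw":0,"x":0,"y":0,"z":-30,"ax":0,"ay":0,"az":0},{"jaw":0,"x":0,"y":0,"z":-58,"ax":0,"ay":0,"az":0},{"jaw":0,"x":0,"y":0,"z":-73,"ax":0,"ay":0,"az":0},{"jaw":0,"x":0,"y":0,"z":-80,"ax":0,"ay":0,"az":0},{"jaw":0,"x":0,"y":0,"z":-82,"ax":0,"ay":0,"az":0},{"jaw":0,"x":0,"y":0,"z":-83.5,"ax":0,"ay":0,"az":0},{"jaw":0,"x":0,"y":0,"z":-84.5,"ax":0,"ay":0,"az":0},{"jaw":0,"x":0,"y":0,"z":-84.5,"ax":0,"ay":0,"az":0}]'
```

```text
time_s: 37.35
tcp_pos: [557.1, -344.2, 138.5]
tcp_rot: [-179.9, 0.2, 172.5]
force: [-0.1, 0.4, -2.7]
opening: 53.1
grip_force: 63.3
time_s: 38.15
tcp_pos: [557.1, -343.5, 54.0]
tcp_rot: [-179.9, 0.1, 172.6]
force: [0.1, 0.9, 2.5]
opening: 53.0
grip_force: 63.3
```

```bash
python3 -m pendant '[{"jaw":0,"x":0,"y":0,"z":0.5,"ax":0,"ay":0,"az":0},{"jaw":0.4,"x":0,"y":0,"z":0.5,"ax":0,"ay":0,"az":0},{"jaw":1,"x":0,"y":0,"z":0.5,"ax":0,"ay":0,"az":0},{"jaw":1,"x":0,"y":0,"z":0.5,"ax":0,"ay":0,"az":0},{"jaw":1,"x":0,"y":0,"z":0.5,"ax":0,"ay":0,"az":0},{"jaw":1,"x":0,"y":0,"z":0.5,"ax":0,"ay":0,"az":0},{"jaw":1,"x":0,"y":0,"z":20,"ax":0,"ay":0,"az":0},{"jaw":1,"x":0,"y":0,"z":60,"ax":0,"ay":0,"az":0},{"jaw":1,"x":0,"y":0,"z":106,"ax":0,"ay":0,"az":0},{"jaw":1,"x":0,"y":0,"z":138.5,"ax":0,"ay":0,"az":0}]'
python3 -m pendant '[{"jaw":1,"x":-92.5,"y":630.7,"z":0,"ax":0,"ay":0,"az":0},{"jaw":1,"x":-92.5,"y":630.7,"z":0,"ax":0,"ay":0,"az":0},{"jaw":1,"x":-92.5,"y":630.7,"z":0,"ax":0,"ay":0,"az":0},{"jaw":1,"x":-92.5,"y":630.7,"z":0,"ax":0,"ay":0,"az":0},{"jaw":1,"x":-92.5,"y":630.7,"z":0,"ax":0,"ay":0,"az":0},{"jaw":1,"x":-92.5,"y":630.7,"z":0,"ax":0,"ay":0,"az":0},{"jaw":1,"x":-92.5,"y":630.7,"z":0,"ax":0,"ay":0,"az":0},{"jaw":1,"x":-92.5,"y":630.7,"z":0,"ax":0,"ay":0,"az":0},{"jaw":1,"x":-92.5,"y":630.7,"z":0,"ax":0,"ay":0,"az":0},{"jaw":1,"x":-92.5,"y":630.7,"z":0,"ax":0,"ay":0,"az":0},{"jaw":1,"x":-92.5,"y":630.7,"z":0,"ax":0,"ay":0,"az":0},{"jaw":1,"x":-92.5,"y":630.7,"z":0,"ax":0,"ay":0,"az":0},{"jaw":1,"x":-92.5,"y":630.7,"z":0,"ax":0,"ay":0,"az":0},{"jaw":1,"x":-92.5,"y":630.7,"z":0,"ax":0,"ay":0,"az":0},{"jaw":1,"x":-92.5,"y":630.7,"z":0,"ax":0,"ay":0,"az":0},{"jaw":1,"x":-92.5,"y":630.7,"z":0,"ax":0,"ay":0,"az":0}]'
python3 -m pendant '[{"jaw":1,"x":0,"y":0,"z":-40,"ax":0,"ay":0,"az":0},{"jaw":1,"x":0,"y":0,"z":-80,"ax":0,"ay":0,"az":0},{"jaw":1,"x":0,"y":0,"z":-115,"ax":0,"ay":0,"az":0},{"jaw":1,"x":0,"y":0,"z":-135,"ax":0,"ay":0,"az":0},{"jaw":1,"x":0,"y":0,"z":-144,"ax":0,"ay":0,"az":0},{"jaw":1,"x":0,"y":0,"z":-144,"ax":0,"ay":0,"az":0},{"jaw":0,"x":0,"y":0,"z":-144,"ax":0,"ay":0,"az":0},{"jaw":0,"x":0,"y":0,"z":-144,"ax":0,"ay":0,"az":0},{"jaw":0,"x":0,"y":0,"z":-144,"ax":0,"ay":0,"az":0},{"jaw":0,"x":0,"y":0,"z":-144,"ax":0,"ay":0,"az":0},{"jaw":0,"x":0,"y":0,"z":-144,"ax":0,"ay":0,"az":0},{"jaw":0,"x":0,"y":0,"z":-144,"ax":0,"ay":0,"az":0}]'
```

```text
time_s: 39.15
tcp_pos: [557.0, -343.4, 194.5]
tcp_rot: [-179.9, 0.1, 172.6]
force: [0.3, -0.3, 0.3]
opening: 85.5
grip_force: 0.0
time_s: 40.75
tcp_pos: [464.4, 286.6, 191.3]
tcp_rot: [-180.0, -0.0, 172.5]
force: [-0.4, -0.3, -0.1]
opening: 85.5
grip_force: 0.0
time_s: 41.95
tcp_pos: [465.0, 287.7, 48.8]
tcp_rot: [179.9, 0.1, 172.6]
force: [-1.0, -0.9, 4.7]
opening: 53.3
grip_force: 62.5
```

```bash
python3 -m pendant '[{"jaw":0,"x":0,"y":0,"z":15,"ax":0,"ay":0,"az":0},{"jaw":0,"x":0,"y":0,"z":45,"ax":0,"ay":0,"az":0},{"jaw":0,"x":0,"y":0,"z":85,"ax":0,"ay":0,"az":0},{"jaw":0,"x":0,"y":-5,"z":120,"ax":0,"ay":0,"az":0},{"jaw":0,"x":2,"y":-30,"z":135,"ax":0,"ay":0,"az":0},{"jaw":0,"x":5,"y":-70,"z":140,"ax":0,"ay":0,"az":0},{"jaw":0,"x":9,"y":-115,"z":140,"ax":0,"ay":0,"az":0},{"jaw":0,"x":13,"y":-163,"z":140,"ax":0,"ay":0,"az":0},{"jaw":0,"x":17,"y":-212,"z":140,"ax":0,"ay":0,"az":0},{"jaw":0,"x":22,"y":-261,"z":140,"ax":0,"ay":0,"az":0},{"jaw":0,"x":26,"y":-310,"z":140,"ax":0,"ay":0,"az":0},{"jaw":0,"x":30,"y":-359,"z":140,"ax":0,"ay":0,"az":0},{"jaw":0,"x":35,"y":-408,"z":140,"ax":0,"ay":0,"az":0},{"jaw":0,"x":40,"y":-457,"z":140,"ax":0,"ay":0,"az":0},{"jaw":0,"x":45,"y":-503,"z":140,"ax":0,"ay":0,"az":0},{"jaw":0,"x":48,"y":-537,"z":140,"ax":0,"ay":0,"az":0},{"jaw":0,"x":48,"y":-553,"z":135,"ax":0,"ay":0,"az":0},{"jaw":0,"x":48,"y":-555.5,"z":120,"ax":0,"ay":0,"az":0},{"jaw":0,"x":48,"y":-555.5,"z":90,"ax":0,"ay":0,"az":0}]'
python3 -m pendant '[{"jaw":0,"x":0,"y":0,"z":-30,"ax":0,"ay":0,"az":0},{"jaw":0,"x":0,"y":0,"z":-58,"ax":0,"ay":0,"az":0},{"jaw":0,"x":0,"y":0,"z":-73,"ax":0,"ay":0,"az":0},{"jaw":0,"x":0,"y":0,"z":-80,"ax":0,"ay":0,"az":0},{"jaw":0,"x":0,"y":0,"z":-82,"ax":0,"ay":0,"az":0},{"jaw":0,"x":0,"y":0,"z":-83.5,"ax":0,"ay":0,"az":0},{"jaw":0,"x":0,"y":0,"z":-84.5,"ax":0,"ay":0,"az":0},{"jaw":0,"x":0,"y":0,"z":-84.5,"ax":0,"ay":0,"az":0}]'
```

```text
time_s: 43.85
tcp_pos: [512.8, -268.6, 138.4]
tcp_rot: [-179.9, 0.2, 172.5]
force: [0.2, 0.0, -2.2]
opening: 52.4
grip_force: 63.7
time_s: 44.65
tcp_pos: [512.6, -268.2, 53.8]
tcp_rot: [-180.0, 0.1, 172.6]
force: [-1.4, 1.3, 2.8]
opening: 53.0
grip_force: 63.9
```

Contact; release, retreat up and aside, and check.

```bash
python3 -m pendant '[{"jaw":0,"x":0,"y":0,"z":0.5,"ax":0,"ay":0,"az":0},{"jaw":0.4,"x":0,"y":0,"z":0.5,"ax":0,"ay":0,"az":0},{"jaw":1,"x":0,"y":0,"z":0.5,"ax":0,"ay":0,"az":0},{"jaw":1,"x":0,"y":0,"z":0.5,"ax":0,"ay":0,"az":0},{"jaw":1,"x":0,"y":0,"z":0.5,"ax":0,"ay":0,"az":0},{"jaw":1,"x":0,"y":0,"z":0.5,"ax":0,"ay":0,"az":0},{"jaw":1,"x":0,"y":0,"z":20,"ax":0,"ay":0,"az":0},{"jaw":1,"x":0,"y":0,"z":60,"ax":0,"ay":0,"az":0},{"jaw":1,"x":0,"y":0,"z":106,"ax":0,"ay":0,"az":0},{"jaw":1,"x":0,"y":0,"z":150,"ax":0,"ay":0,"az":0}]'
python3 -m pendant '[{"jaw":1,"x":-40,"y":530,"z":0,"ax":0,"ay":0,"az":0},{"jaw":1,"x":-40,"y":530,"z":0,"ax":0,"ay":0,"az":0},{"jaw":1,"x":-40,"y":530,"z":0,"ax":0,"ay":0,"az":0},{"jaw":1,"x":-40,"y":530,"z":0,"ax":0,"ay":0,"az":0},{"jaw":1,"x":-40,"y":530,"z":0,"ax":0,"ay":0,"az":0},{"jaw":1,"x":-40,"y":530,"z":0,"ax":0,"ay":0,"az":0},{"jaw":1,"x":-40,"y":530,"z":0,"ax":0,"ay":0,"az":0},{"jaw":1,"x":-40,"y":530,"z":0,"ax":0,"ay":0,"az":0},{"jaw":1,"x":-40,"y":530,"z":0,"ax":0,"ay":0,"az":0},{"jaw":1,"x":-40,"y":530,"z":0,"ax":0,"ay":0,"az":0},{"jaw":1,"x":-40,"y":530,"z":0,"ax":0,"ay":0,"az":0},{"jaw":1,"x":-40,"y":530,"z":0,"ax":0,"ay":0,"az":0},{"jaw":1,"x":-40,"y":530,"z":0,"ax":0,"ay":0,"az":0},{"jaw":1,"x":-40,"y":530,"z":0,"ax":0,"ay":0,"az":0},{"jaw":1,"x":-40,"y":530,"z":0,"ax":0,"ay":0,"az":0}]'
python3 -c "
from h import *
t=snap('top','t12');u=snap('side','s12')
for p in ((579.8,-211),(557.2,-343),(513.4,-267.5)): print((proj(t,p+(95,))-[280,150])*[2,2])
cv2.imwrite('pics/c12.png',np.hstack([cv2.resize(cv2.imread('pics/t12.png')[150:350,260:480],(440,400)),cv2.resize(cv2.imread('pics/s12.png')[200:400,230:400],(340,400))]))"
```

```text
time_s: 45.65
tcp_pos: [512.0, -267.9, 204.7]
tcp_rot: [-180.0, 0.0, 172.6]
force: [0.6, -0.8, -0.5]
opening: 85.3
grip_force: 0.0
time_s: 47.15
tcp_pos: [472.5, 260.9, 202.9]
tcp_rot: [-180.0, 0.0, 172.5]
force: [-0.0, -0.4, 0.5]
opening: 85.5
grip_force: 0.0
[237.05906752 215.96180763]
[354.27787286 233.11849294]
[288.80102348 273.75806887]
```

View pics/c12.png

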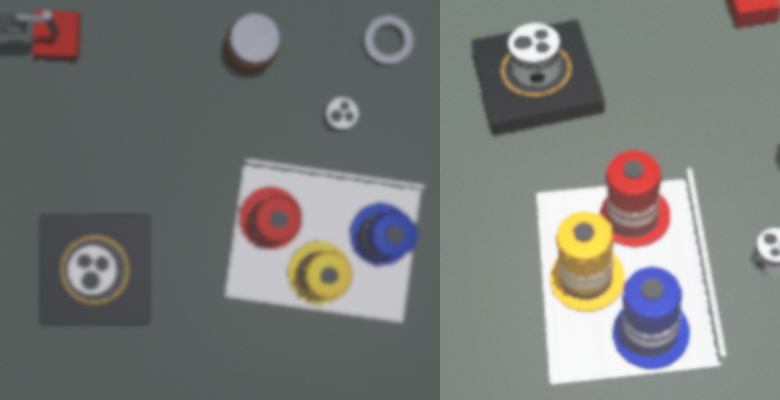

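Everything is upright and centred: red, blue and yellow caps at (279,219), (394,235), (329,275) against ideal (277,216), (394,233), (329,274), about 4 mm off at most. The piston is in the ring at (92,270).

```bash
python3 -c "
from h import *
print(r.hand_in())"
```

```text
the job is handed in; nothing more can be done
None
```

The job is handed in at about 47 s of the 134 s allowed, verdict not shown: the last pictures show the piston upright in the brass ring, and all three filters upright on their own seats, about 4 mm off centre at most.

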